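# Cock the spring injector and load a sample vial

## Task

Make the spring injector ready for the next sample: draw its black knob back against the spring (never as far as the end of its travel), find by feel the notch in the left side of the gate, move the knob sideways into it and ease it gently forward until the hair-trigger catch holds it, then let go; never force it hard against the gate or the catch, never trip the red trigger and never let the ram fly forward. Then take the amber vial with the blue cap from the rack and stand it in the injector's cup, without setting off the catch and leaving the other three vials where they are.

Things in the scene. Friction and masses are not known exactly. Their poses are not given: they have to be found in the camera images.
- injector: The fixed spring injector: white base 250 x 100 x 12 mm with an aluminium gate on it (top 58 mm above the table). Origin: on the table under the knob's rest position; its x axis points from the knob to the cup (the firing direction; the knob is drawn along -x), y points to its left (the notch side), z up.
- knob (a point): Grip point of the upright black knob with a red band, 18 mm across, from 66 to 110 mm above the table; the point is on its axis, 94 mm above the table, axes as the injector's. Below it a 10 mm steel stem passes through the gate; the brass tooth beside that stands 60 mm high.
- ram (a joint): Draw of the sprung ram and knob in m: 0 at rest (fired), growing as the knob is drawn to the injector's -x. Spring: 5 N at 0 plus 0.12 N per mm. Never draw beyond 0.058 (hard end 0.064). The notch differs from unit to unit: the caught stem rests at a draw between 0.028 and 0.048, and the 13 mm wide notch admits the 10 mm stem from that draw to 3 mm more.
- cross (a joint): How far the stem stands left (+y of the injector) of the ram's line in the gate, in m: 0 at the start. Outside the notch the gate stops it at 0.0015. In the notch it is free up to 0.012, where it meets the red trigger; from 0.0065 on it is behind the brass tooth, which holds it against the spring. It stays where it is left (0.3 N friction).
- trigger (a joint): Travel of the red hair-trigger at the bottom of the notch, in m: 0 at rest, growing as the stem pushes it left. It starts to move at 1.4 N and takes 0.7 N per mm more; pushed in 0.0025 it counts as tripped, and at about 0.003 (cross about 0.015) it has pulled the tooth away and the ram fires.
- flex (a joint): Sideways give of the knob on its springy stem, in m: the knob stands this far to the left of the stem (3 N per mm). 0 when unloaded; cross + flex is how far the knob stands left of the ram's line. It ends hard at 0.010 either way.
- stem: The 10 mm steel stem under the knob, 42 to 66 mm above the table, running in the gate. Origin: on the table under its axis; axes as the injector's. It moves with the ram and the cross slide, not with the flex. Steady spring load on the caught stem is 8 to 11 N; more than 18 N between it and the gate, tooth or trigger damages the catch and is not allowed.
- cup (a point): Centre of the inner floor of the injector's steel cup: 26 mm inside, 36 mm outside, rim 18 mm above this point; the point is 15 mm above the table, 90 mm ahead (+x) of the knob's rest position. At rest the ram (12 mm square bar, 34 to 46 mm above the table) covers the cup; with the catch set it is clear of a centred vial by about 5 mm or more.
- vial: The amber glass vial with a blue cap, 22 mm across, 70 mm tall, about 35 g, standing upright in one of the rack's four holes. Origin: centre of its underside; z up. The glass is straight from 3 to 57 mm above the origin, the cap 21 mm across above 60 mm.
- rack: The fixed blue vial rack, 170 x 56 x 26 mm (x, y, z), origin centre of its underside. Four holes of 24 mm diameter, 18 mm deep, in a row along its x at -57, -19, 19 and 57 mm; vials stand 52 mm proud of its top.
- vial_b: Clear vial with a white cap, same size, in the rack; leave it.
- vial_c: Clear vial with a red cap, same size, in the rack; leave it.
- vial_d: Green vial with a white cap, same size, in the rack; leave it.
Not all that is in view belongs to the job. Several things have the shape of the vial; the one meant has the colours described above.

How it is judged:
On the way:
1. the ram is drawn back and held by the catch alone, with the fingers touching nothing (value of joint ram between 0.025 and 0.052 m and velocity of joint ram between -0.02 and 0.02 m/s and contact force between the fingers and anything else below 0.05 N), for 0.3 s.
At the end, for the whole second after the job is handed in: The ram is held still by its catch at a draw between 25 and 52 mm, and the amber vial with the blue cap stands at rest in the cup: on its floor within 4 mm, within 5 mm of its centre, tilted less than 0.12 rad (value of joint ram between 0.025 and 0.052 m and velocity of joint ram between -0.02 and 0.02 m/s and horizontal distance between vial and cup below 0.005 m and z of vial in the frame of cup between -0.004 and 0.004 m and angle between vial's own z axis and vertical below 0.12 rad and linear speed of vial below 0.02 m/s); the robot touches nothing.
It fails at once if the ram flies forward (faster than 0.2 m/s) (velocity of joint ram below -0.2 m/s).
It fails at once if the stem is pressed on the gate, the tooth or the trigger with more than 18 N (contact force between stem and anything else above 18 N).
It fails at once if the red trigger is tripped (pushed in more than 2.5 mm) (value of joint trigger above 0.0025 m).
It fails at once if the ram is drawn beyond 58 mm (value of joint ram above 0.058 m).
It fails at once if another vial is moved more than 15 mm (distance of any of vial_b, vial_c, vial_d from where it was at the start of the episode above 0.015 m).
It also fails if it takes over 61 s, if anything falls off the work surface, if the arm or the gripper's body presses on something with over 40 N, if the wrist force passes 120 N, or if a joint passes its speed limit or range.

## Robot

A 6-joint arm with a two-finger parallel gripper is mounted at the origin on the work surface. World frame = base frame: x ahead of the robot, y to its left, z up, the work surface at z = 0. Lengths are in m, angles in rad, forces in N, time in s.
With the tool pointing down it reaches from about 0.35 to 0.925 m from the base axis. Payload 6.4 kg.
Tool frame: the origin (TCP) lies on the mounting face of the last link; the fingertips stand 173 mm ahead of it and the grasp point (between the pads) lies grip_point_offset ahead of it (grip_point_offset is the distance from the TCP to the grasp point, in m); z points along the fingers, y is the line along which they close (so a half turn about z gives the same grasp; the last joint's range is limited). The gripper opens to 85 mm and grips with 20 to 120 N. Pads are 22 mm wide; open, the fingers measure 114 mm over their backs; the gripper's body (76 mm by 85 mm) begins 54 mm behind the grasp point. The pads swing forward as they close: fully open they stand 13 mm farther back than shut.
Start: joints at [-1.355, 0.245, 1.558, -0, 1.339, -0.174], TCP at [0.247, -0.601, 0.405] pointing down, gripper open.
Joint ranges: [-3.13, 3.13], [-1.02, 2.26], [0.13, 2.54], [-0.95, 4.09], [0.21, 2.88], [-2.74, 2.74]. Speed limits (rad/s): [2.57, 2.57, 3.14, 3.14, 3.14, 3.14].

## Interface

Orientations are given as a 3x3 rotation matrix whose columns are the frame's x, y, z axes.
In Python, from cell import get_obs, capture, hand_in, find_in, cut_out, grip_point_offset gives the robot as it stands. The module is installed in compiled form; this text tells all that it offers.
- The arm moves only by the shell command python3 -m creep 'ROWS' [FORCE]. ROWS is JSON, a list of rows, each a list of 3 entries, a list of its own where there are three numbers: the closure, from -1 (fully open) to 1 (shut), so that 0 is half open, then the shift along the tool's x, y, z in m, then the turn about the tool's z in degrees. In form: [[fingers, [dx, dy, dz], twist], ...]. A call has 1 to 8 rows; each row shifts and turns the commanded pose from where the row before left it, along the tool's axes as they then stand; what a row does not reach is not made up. A row lasts 1/12 s, in which the tool goes at most 41.7 mm and 7.16 degrees, less where a joint would pass 70% of its speed; a pose out of reach is approached as far as the arm can. A call with a gripper value outside its range is refused whole. The fingers move at their own pace and stop on an object; FORCE is the grip in N (left out, the last holds). Time passes only in rows, so rows that do not move let the fingers close. It gives the time, the measured TCP pose, the force, the opening and the grip force at its end, in the units of the state.
- get_obs(): the state, without advancing time (a new reading comes with each control period).
- capture(name): name is "side" or "top" or "wrist"; returns a dict with "frame" (384x512x3 uint8, red, green, blue), "z_map" (384x512 float32, m along the optical axis (not along the pixel's ray), 0 where there is no reading), "vfov" (degrees; the focal length in pixels is half the picture's height over the tangent of half this angle, whatever the lens; pixels are square), "cx", "cy" (the principal point, pixels), "dist_coeffs" ([k1, k2, p1, p2, k3] as OpenCV has them; the pictures are not rectified), "T" (4x4, takes a point from camera to world coordinates); the wrist camera has in their place "T_tool_cam" (4x4, takes a point from camera to tool coordinates, whose origin is the TCP and whose axes are the flange's). Camera axes: x right, y up, looking along -z (the intrinsics and any distortion apply to the point x, -y, -z); pixel columns grow to the right and rows downward; lengths in m; the calibration is good to about 2 mm. A picture is of the moment at which its call begins: read the wrist's pose just before it.
- hand_in(): hands the job in; it is judged then, once.
Trained networks look in a picture, given as the dict that the camera call returned (one of the last four; its "shot" number tells which), for a name from the list of things; names that differ only in an ending like _2 or _b are one class to them, and where a whole thing is asked for, a point or a joint stands for the part that bears it (a point fixed in the world has none). Each returns a list of dicts, best first, with "conf" (0 to 1); they miss things now and then, are a little off and sometimes report something else, mostly with a low value. They report only what shows in the picture. A call takes as long as a camera call. They do not tell look-alikes from the thing itself.
- find_in(picture, target): "bbox" ([left, top, right, bottom] as shares, 0 to 1, of the picture: columns of its width, rows of its height, round what is visible of it).
- cut_out(picture, target): "mask" (384x512 bool, what is visible of it) and "bbox" ([left, top, right, bottom] as shares, 0 to 1, of the picture: columns of its width, rows of its height, round what is visible of it).
The state is a dict: "time": time; "qpos": joint angles; "joint_velocities": joint speeds; "tau": joint torques, N m; "ee_pos": TCP position; "orientation": TCP orientation; "contact_force": force on the tool from outside, world axes, zero at the start; "moment": the same for the moment, N m; "grip_width": finger opening in m; "grasp_force": force on a finger pad.
Only numpy, scipy, OpenCV 4.12 (cv2) and the standard library are available. Lean on these libraries where they do the work, as an engineer would, in place of code of your own. Each camera call takes 0.05 s, during which the arm holds its last target. There are 200 camera calls.

## Working session

There is one attempt and no reset: what is moved stays moved. The work goes in short steps, Python scripts to look and compute and a shell command to move; the robot and the scene stay as the last step left them, time stands still between calls to the robot, and variables do not carry over. Pictures are saved under pics/ and viewed, at most 10 in all, crops included, and the job is handed in when it is done.

```bash
mkdir -p pics; cat > h.py <<'E'
import numpy as np, cv2
from cell import *
def K(p):
    f=192/np.tan(np.radians(p['vfov'])/2); return np.array([[f,0,p['cx']],[0,f,p['cy']],[0,0,1.]])
def world(p,uv,z,o=None):
    "uv Nx2, z depth N -> world"
    uv=np.asarray(uv,float).reshape(-1,1,2)
    n=cv2.undistortPoints(uv,K(p),np.array(p['dist_coeffs'])).reshape(-1,2)
    z=np.asarray(z,float).reshape(-1)
    P=np.c_[n[:,0]*z,-n[:,1]*z,-z,np.ones(len(z))]
    return (P@TT(p,o).T)[:,:3]
def TT(p,o=None):
    if 'T' in p: return np.array(p['T'])
    M=np.eye(4);M[:3,:3]=o['orientation'];M[:3,3]=o['ee_pos']; return M@np.array(p['T_tool_cam'])
def maskpts(p,m,o=None):
    r,c=np.nonzero(m&(p['z_map']>0)); return world(p,np.c_[c,r],p['z_map'][r,c],o)
def save(p,n): cv2.imwrite('pics/'+n,p['frame'][:,:,::-1])
E
python3 - <<'E'
from h import *
o=get_obs(); print({k:np.round(v,3).tolist() for k,v in o.items()}, grip_point_offset)
a=capture('top');b=capture('side')
cv2.imwrite('pics/a.png',cv2.resize(np.vstack([a['frame'],b['frame']])[:,:,::-1],(400,600)))
save(a,'top.png');save(b,'side.png')
for p,nm in((a,'top'),(b,'side')):
  for t in('injector','knob','vial','rack','cup','trigger'):
    for d in cut_out(p,t)[:5]:
      P=maskpts(p,d['mask'],o)
      print(nm,t,round(d['conf'],2),(np.array(d['bbox'])*[512,384,512,384]).round().tolist(),len(P),np.median(P,0).round(3).tolist() if len(P) else '',np.percentile(P,[2,98],axis=0).round(3).tolist() if len(P) else '')
E
```

```text
{'time': 0.0, 'qpos': [-1.355, 0.246, 1.559, -0.0, 1.339, -0.174], 'joint_velocities': [-0.001, 0.001, 0.0, -0.001, 0.002, -0.001], 'tau': [-0.001, -42.95, -32.614, -0.0, 0.005, 0.0], 'ee_pos': [0.247, -0.601, 0.404], 'orientation': [[0.925, 0.38, -0.0], [0.38, -0.925, 0.002], [0.0, -0.002, -1.0]], 'contact_force': [0.016, 0.133, -0.119], 'moment': [0.004, 0.026, -0.034], 'grasp_force': 0.0, 'grip_width': 0.086} 0.1547
top injector 0.56 [308.0, 123.0, 386.0, 261.0] 5985 [0.566, -0.092, 0.012] [[0.435, -0.145, 0.007], [0.672, -0.035, 0.085]]
top knob 0.65 [346.0, 181.0, 362.0, 193.0] 123 [0.543, -0.089, 0.108] [[0.536, -0.099, 0.077], [0.552, -0.083, 0.111]]
top vial 0.73 [180.0, 144.0, 200.0, 163.0] 209 [0.613, 0.199, 0.074] [[0.606, 0.191, 0.017], [0.625, 0.21, 0.079]]
top vial 0.71 [224.0, 188.0, 241.0, 200.0] 162 [0.542, 0.12, 0.068] [[0.534, 0.111, 0.011], [0.553, 0.13, 0.071]]
top vial 0.68 [182.0, 209.0, 199.0, 221.0] 157 [0.5, 0.192, 0.075] [[0.493, 0.185, 0.025], [0.51, 0.204, 0.079]]
top vial 0.53 [131.0, 172.0, 147.0, 186.0] 178 [0.573, 0.281, 0.058] [[0.565, 0.276, 0.012],
[... 737 characters left out ...]
de vial 0.74 [134.0, 264.0, 157.0, 306.0] 575 [0.568, 0.291, 0.046] [[0.564, 0.278, 0.003], [0.584, 0.298, 0.071]]
side vial 0.73 [187.0, 230.0, 200.0, 263.0] 453 [0.571, 0.205, 0.058] [[0.566, 0.191, 0.023], [0.585, 0.212, 0.079]]
side vial 0.73 [199.0, 242.0, 214.0, 275.0] 419 [0.533, 0.203, 0.059] [[0.528, 0.192, 0.025], [0.545, 0.209, 0.079]]
side vial 0.7 [236.0, 219.0, 250.0, 259.0] 463 [0.536, 0.128, 0.044] [[0.532, 0.113, 0.004], [0.551, 0.134, 0.07]]
side rack 0.77 [157.0, 237.0, 246.0, 312.0] 2321 [0.525, 0.219, 0.025] [[0.473, 0.172, 0.002], [0.638, 0.232, 0.028]]
side cup 0.86 [256.0, 153.0, 393.0, 241.0] 4319 [0.536, -0.079, 0.013] [[0.43, -0.131, 0.002], [0.668, -0.028, 0.099]]
```

```bash
python3 - <<'E'
import cv2,numpy as np
a=cv2.imread('pics/top.png')[110:270,120:400];b=cv2.imread('pics/side.png')[140:320,120:400]
cv2.imwrite('pics/m.png',cv2.resize(np.vstack([a,b]),None,fx=1.76,fy=1.76,interpolation=cv2.INTER_CUBIC))
from h import *
p=capture('top')
# base orientation: white pixels z~12mm
r,c=np.nonzero(p['z_map']>0);P=world(p,np.c_[c,r],p['z_map'][r,c])
f=p['frame'][r,c].astype(int)
s=(abs(P[:,2]-.012)<.005)&(P[:,1]<-.01)&(P[:,1]>-.18)&(P[:,0]>.4)&(P[:,0]<.7)&(f.min(1)>120)
print(s.sum(), cv2.minAreaRect((P[s,:2]*1000).astype(np.float32)))
s=(abs(P[:,2]-.026)<.005)&(P[:,1]>.13)&(P[:,1]<.25)&(f[:,2]>f[:,0]+30)
print(s.sum(), cv2.minAreaRect((P[s,:2]*1000).astype(np.float32)))
E
```

```text
3786 ((554.576416015625, -90.76438903808594), (250.83474731445312, 100.36009216308594), 7.943314552307129)
1976 ((559.9407348632812, 198.74380493164062), (170.5035400390625, 56.63777160644531), 3.1188695430755615)
```

View pics/m.png

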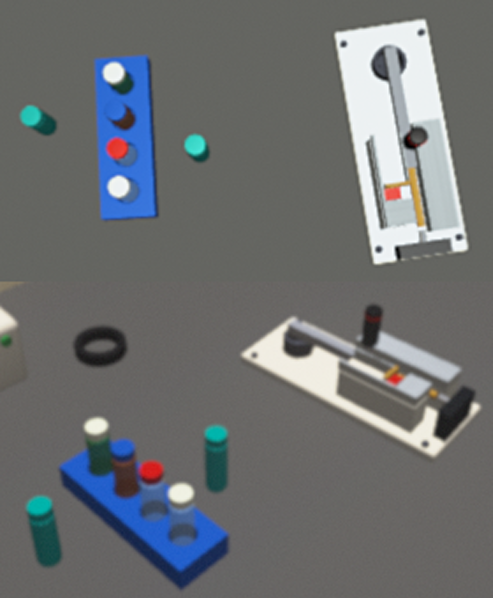

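The top mosaic shows the rack at left with, from the top, four vials: green/white (115,73), amber/blue (118,112), clear/red (117,149) and clear/white (118,187). There are also two loose teal look-alikes at (32,118) and (196,146). The amber/blue vial fits the description and sits at about world (0.575, 0.197); I'll confirm it in a close crop later. The injector is at right with yaw of about +7.9°, the cup at (390,62) and the knob at (415,137). I'll go above the knob first.

```bash
python3 -m creep '[[-1,[0.031,-0.024,0],0],[-1,[0.031,-0.024,0],0],[-1,[0.031,-0.024,0],0],[-1,[0.031,-0.024,0],0],[-1,[0.031,-0.024,0],0],[-1,[0.031,-0.024,0],0],[-1,[0.031,-0.024,0],0],[-1,[0.031,-0.024,0],0]]'
python3 -m creep '[[-1,[0.031,-0.024,0],0],[-1,[0.031,-0.024,0],0],[-1,[0.031,-0.024,0],0],[-1,[0.031,-0.024,0],0],[-1,[0.031,-0.024,0],0],[-1,[0.031,-0.024,0],0],[-1,[0.03,-0.024,0],7],[-1,[0,0,0],7.1]]'
python3 -m creep '[[-0.2,[0,0,0],0.3],[-0.2,[0,0,0],0],[-0.2,[0,0,0],0]]'
python3 - <<'E'
from h import *
o=get_obs();p=capture('wrist');save(p,'w1.png')
R=np.array(o['orientation']);print(o['ee_pos'],np.degrees(np.arctan2(R[1,0],R[0,0])),R.round(3).tolist(),o['grip_width'])
for d in cut_out(p,'knob')[:3]:
  P=maskpts(p,d['mask'],o);top=P[(P[:,2]>.1)]
  print(d['conf'],(np.array(d['bbox'])*[512,384,512,384]).round(),len(P),len(top),np.median(P,0).round(4),top.mean(0).round(4),((top.max(0)+top.min(0))/2).round(4))
r,c=np.nonzero(p['z_map']>0);P=world(p,np.c_[c,r],p['z_map'][r,c],o);f=p['frame'][r,c].astype(int)
s=(abs(P[:,2]-.012)<.005)&(f.min(1)>120)
print(s.sum(), cv2.minAreaRect((P[s,:2]*1000).astype(np.float32)))
s=(P[:,2]>.1)&(P[:,2]<.118)&(abs(P[:,0]-.543)<.03)&(abs(P[:,1]+.09)<.03)
print(s.sum(),cv2.minEnclosingCircle((P[s,:2]*1000).astype(np.float32)),P[s].mean(0))
E
```

```text
time: 1.42
ee_pos: [0.404, -0.3276, 0.4049]
orientation: [[0.925, 0.38, 0.0], [0.38, -0.925, -0.0], [0.0, 0.001, -1.0]]
contact_force: [1.5, -0.3, 0.2]
grip_width: 0.0853
grasp_force: 0.0
time: 2.08
ee_pos: [0.54, -0.0893, 0.405]
orientation: [[0.989, 0.151, 0.001], [0.151, -0.989, 0.002], [0.002, -0.001, -1.0]]
contact_force: [0.2, -0.0, -0.3]
grip_width: 0.0856
grasp_force: 0.0
time: 2.33
ee_pos: [0.5381, -0.0946, 0.4047]
orientation: [[0.989, 0.146, -0.0], [0.146, -0.989, -0.0], [-0.0, 0.0, -1.0]]
contact_force: [-0.3, -0.6, 0.2]
grip_width: 0.0523
grasp_force: 0.0
[ 0.53812759 -0.09458254  0.40469114] 8.419246515587789 [[0.989, 0.146, -0.0], [0.146, -0.989, -0.0], [-0.0, 0.0, -1.0]] 0.05234563303136334<stdin>:6: RuntimeWarning: Mean of empty slice.
  ret = um.true_divide(
Traceback (most recent call last):
ValueError: zero-size array to reduction operation maximum which has no identity
```

View pics/w1.png

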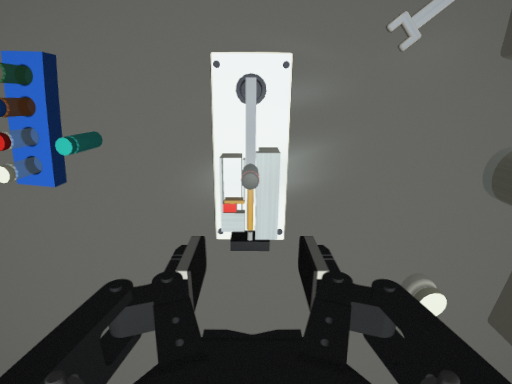

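The wrist picture shows the injector upright in view, with the cup at (251,89), the knob at (250,175), the brass tooth at (233,201) and the red trigger at (230,208). Next I'll measure the knob.

```bash
python3 - <<'E'
from h import *
o=get_obs();p=capture('wrist')
for d in cut_out(p,'knob')[:3]:
  P=maskpts(p,d['mask'],o)
  print(d['conf'],(np.array(d['bbox'])*[512,384,512,384]).round(),len(P),np.median(P,0).round(4),np.percentile(P,[5,95],axis=0).round(3).tolist())
r,c=np.nonzero(p['z_map']>0);P=world(p,np.c_[c,r],p['z_map'][r,c],o);f=p['frame'][r,c].astype(int)
s=(abs(P[:,2]-.012)<.005)&(f.min(1)>120)&(r<245)&(c>190)&(c<310)
b=cv2.minAreaRect((P[s,:2]*1000).astype(np.float32));print(s.sum(),b)
th=np.radians(8);X=np.array([np.cos(th),np.sin(th)]);Y=np.array([-X[1],X[0]])
def loc(m): q=(P[m,:2]-np.array([.543,-.09]));return np.c_[q@X,q@Y]*1000
near=(abs(P[:,0]-.543)<.03)&(abs(P[:,1]+.09)<.03)
for z in(.08,.09,.095,.1,.105,.11,.115):
  s=near&(abs(P[:,2]-z)<.0025); 
  if s.sum()>4: L=loc(s);print(z,s.sum(),L.min(0).round(1),L.max(0).round(1),L.mean(0).round(1))
# red/brass
reg=(c>200)&(c<300)&(r>50)&(r<250)
red=reg&(f[:,0]>150)&(f[:,1]<80);br=reg&(f[:,0]>140)&(f[:,2]<90)&(f[:,1]>80)
for n,m in(('red',red),('brass',br)):
  L=loc(m);print(n,m.sum(),L.min(0).round(1),L.max(0).round(1),np.median(P[m,2]))
# axis by steel cup
m=reg&(r<110)&(f.max(1)<110)&(P[:,2]>.025);L=loc(m);print('cup',m.sum(),L.min(0),L.max(0),np.median(P[m,2]))
m=reg&(r>105)&(r<150)&(P[:,2]>.04)&(P[:,2]<.052)&(abs(c-251)<12);L=loc(m);print('bar',m.sum(),np.percentile(L,[2,50,98],axis=0).round(1).tolist(),np.polyfit(L[:,0],L[:,1],1))
E
```

```text
0.55 [243. 161. 259. 189.] 345 [ 0.5486 -0.0894  0.1084] [[0.539, -0.096, 0.075], [0.553, -0.082, 0.11]]
7980 ((554.6923828125, -88.65521240234375), (248.2379608154297, 100.13813781738281), 7.802248477935791)
0.08 15 [ 4.1 -8.5] [10.5  7.7] [ 8.6 -0.6]
0.09 15 [ 4.8 -8.3] [10.7  7.4] [ 8.8 -0.1]
0.095 13 [ 6.7 -7.2] [10.7  7.3] [ 9.3 -0.9]
0.1 19 [ 1.5 -9.1] [10.8  9. ] [ 8.5 -0.7]
0.105 37 [-4.3 -9.2] [10.7  8.8] [ 6.6 -1. ]
0.11 227 [-6.1 -8.1] [10.3  7.8] [ 2.1 -0.1]
red 63 [-51.2  17.2] [-42.8  30.8] 0.05701881146399829
brass 173 [-85.9  -3.5] [-35.4  30.8] 0.043367779983294164
cup 238 [ 76.74494196 -16.62659453] [107.84790697  16.01038909] 0.031950856277276146
bar 450 [[23.4, -6.1], [48.8, -0.4], [72.2, 5.3]] [-0.0088335   0.34738685]
```

```bash
python3 -m creep '[[-0.2,[0.0077,-0.0036,0],0.6],[-0.2,[0,0,0.039],0],[-0.2,[0,0,0.039],0],[-0.2,[0,0,0.039],0],[-0.2,[0,0,0.039],0],[-0.2,[0,0,0],0],[-0.2,[0,0,0],0]]'
python3 - <<'E'
from h import *
o=get_obs();p=capture('wrist');save(p,'w2.png')
R=np.array(o['orientation']);print(o['ee_pos'],np.degrees(np.arctan2(R[1,0],R[0,0])),o['grip_width'],o['contact_force'])
E
```

```text
time: 3.12
ee_pos: [0.545, -0.089, 0.2471]
orientation: [[0.991, 0.134, -0.005], [0.134, -0.991, 0.002], [-0.004, -0.002, -1.0]]
contact_force: [0.1, -0.3, -0.1]
grip_width: 0.0514
grasp_force: 0.0
[ 0.54500951 -0.08897628  0.24708894] 7.722011879233348 0.0513986567561156 [ 0.07201023 -0.25082553 -0.1439543 ]
```

View pics/w2.png

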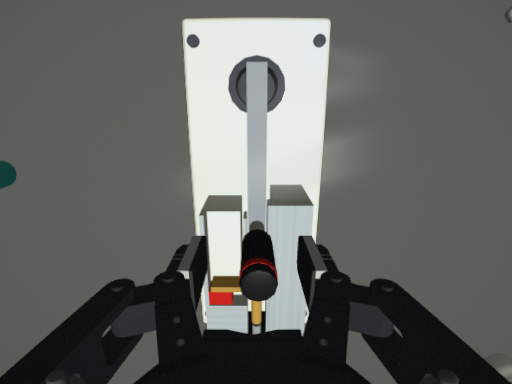

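The knob at (258,275) is centred between the pads at (190,270) and (322,270). I'll close with a moderate force.

```bash
python3 -m creep '[[0.4,[0,0,0],0],[0.4,[0,0,0],0],[0.4,[0,0,0],0],[0.8,[0,0,0],0],[0.8,[0,0,0],0],[0.8,[0,0,0],0],[0.8,[0,0,0],0]]' 50
```

```text
time: 3.75
ee_pos: [0.5464, -0.0896, 0.2509]
orientation: [[0.991, 0.135, 0.003], [0.135, -0.991, -0.001], [0.003, 0.002, -1.0]]
contact_force: [-0.8, 0.2, 7.3]
grip_width: 0.0167
grasp_force: 48.6
```

```bash
python3 -m creep '[[0.8,[-0.003,0,-0.0005],0],[0.8,[-0.003,0,-0.0005],0],[0.8,[-0.004,0,-0.0005],0],[0.8,[-0.005,0,-0.0005],0],[0.8,[-0.005,0,0],0],[0.8,[0,0,0],0],[0.8,[0,0,0],0]]'
```

```text
time: 4.33
ee_pos: [0.526, -0.092, 0.251]
orientation: [[0.991, 0.134, 0.005], [0.134, -0.991, -0.001], [0.005, 0.001, -1.0]]
contact_force: [7.9, 0.5, -4.6]
grip_width: 0.0168
grasp_force: 49.0
```

```bash
python3 -m creep '[[0.8,[-0.005,0,0],0],[0.8,[-0.005,0,0.001],0],[0.8,[-0.004,0,0.001],0],[0.8,[-0.003,0,0],0],[0.8,[-0.002,0,0],0],[0.8,[0,0,0],0],[0.8,[0,0,0],0],[0.8,[0,0,0],0]]'
python3 - <<'E'
from h import *
p=capture('top');q=capture('side')
o=get_obs();R=np.array(o['orientation'])
print('draw',(np.array([.5464,-.0896,0])-o['ee_pos'])@R[:,0]*1000,'F tool',(R.T@o['contact_force']).round(2))
for P_ in(p,q):
  for d in cut_out(P_,'knob')[:1]:
    P=maskpts(P_,d['mask']);print(np.median(P,0).round(4))
E
```

```text
time: 5.0
ee_pos: [0.5087, -0.0948, 0.2509]
orientation: [[0.991, 0.134, 0.01], [0.134, -0.991, -0.002], [0.009, 0.003, -1.0]]
contact_force: [8.5, 1.5, 0.7]
grip_width: 0.0166
grasp_force: 50.0
draw 35.73809510602523 F tool [ 9.72  0.44 -1.77]
[0.5553 0.1904 0.0245]
[ 0.5004 -0.0923  0.0758]
```

Draw is about 38 mm and the force agrees with the spring. I'll side-load left and feel for the notch.

```bash
cat > st.py <<'E'
from h import *
o=get_obs();R=np.array(o['orientation']);e=(np.array([.5464,-.0896])-o['ee_pos'][:2])
a=np.radians(7.75);X=np.array([np.cos(a),np.sin(a)]);Y=np.array([-X[1],X[0]]);F=np.array(o['contact_force'])
print('t %.2f draw %.1f left %.1f z %.4f | Fx %.1f Fleft %.1f Fz %.1f yaw %.2f w %.4f'%(o['time'],e@X*1e3,-e@Y*1e3,o['ee_pos'][2],F[:2]@X,F[:2]@Y,F[2],np.degrees(np.arctan2(R[1,0],R[0,0])),o['grip_width']))
E
python3 st.py
python3 -m creep '[[0.8,[0,-0.001,0],0],[0.8,[0,-0.001,0],0],[0.8,[0,-0.001,0],0],[0.8,[0,0,0],0],[0.8,[0,0,0],0]]' >/dev/null; python3 st.py
```

```text
t 5.20 draw 38.1 left -0.1 z 0.2509 | Fx 9.0 Fleft -0.3 Fz 1.1 yaw 7.69 w 0.0161
t 5.62 draw 38.1 left 2.3 z 0.2510 | Fx 8.3 Fleft -4.1 Fz 0.2 yaw 7.71 w 0.0168
```

```bash
for i in 1; do python3 -m creep '[[0.8,[-0.001,0,0],0],[0.8,[0,0,0],0]]' >/dev/null; python3 st.py; python3 -m creep '[[0.8,[-0.001,0,0],0],[0.8,[0,0,0],0]]' >/dev/null; python3 st.py;  done
```

```text
t 5.78 draw 38.9 left 2.3 z 0.2510 | Fx 10.2 Fleft -3.7 Fz -2.0 yaw 7.70 w 0.0169
t 5.95 draw 39.9 left 2.3 z 0.2510 | Fx 10.9 Fleft -2.8 Fz -1.5 yaw 7.70 w 0.0166
```

```bash
python3 -m creep '[[0.8,[-0.001,0,0],0],[0.8,[0,0,0],0]]' >/dev/null; python3 st.py; python3 -m creep '[[0.8,[-0.001,0,0],0],[0.8,[0,0,0],0]]' >/dev/null; python3 st.py; python3 -m creep '[[0.8,[-0.001,0,0],0],[0.8,[0,0,0],0]]' >/dev/null; python3 st.py;python3 -m creep '[[0.8,[-0.001,0,0],0],[0.8,[0,0,0],0]]' >/dev/null; python3 st.py
```

```text
t 6.12 draw 40.9 left 2.3 z 0.2510 | Fx 11.2 Fleft -3.9 Fz -1.8 yaw 7.70 w 0.0168
t 6.28 draw 41.9 left 2.3 z 0.2510 | Fx 10.7 Fleft -3.9 Fz -2.8 yaw 7.70 w 0.0168
t 6.45 draw 42.9 left 2.3 z 0.2510 | Fx 10.6 Fleft -3.9 Fz -2.6 yaw 7.69 w 0.0163
t 6.62 draw 43.9 left 2.3 z 0.2510 | Fx 9.8 Fleft -3.5 Fz -1.3 yaw 7.70 w 0.0165
```

```bash
python3 -m creep '[[0.8,[-0.001,0,0],0],[0.8,[0,0,0],0]]' >/dev/null; python3 st.py; python3 -m creep '[[0.8,[-0.001,0,0],0],[0.8,[0,0,0],0]]' >/dev/null; python3 st.py; python3 -m creep '[[0.8,[-0.001,0,0],0],[0.8,[0,0,0],0]]' >/dev/null; python3 st.py
```

```text
t 6.78 draw 45.0 left 2.4 z 0.2510 | Fx 10.6 Fleft -2.5 Fz 0.5 yaw 7.70 w 0.0168
t 6.95 draw 46.0 left 2.5 z 0.2510 | Fx 10.1 Fleft -2.5 Fz -0.5 yaw 7.69 w 0.0167
t 7.12 draw 47.0 left 2.7 z 0.2510 | Fx 9.8 Fleft -0.9 Fz -1.0 yaw 7.68 w 0.0169
```

The side force collapsed at 46 to 47 mm, so that is the notch. I'll move in slowly.

```bash
python3 -m creep '[[0.8,[-0.0007,0,0],0],[0.8,[0,-0.001,0],0],[0.8,[0,-0.001,0],0],[0.8,[0,0,0],0]]' >/dev/null; python3 st.py; python3 -m creep '[[0.8,[0,-0.001,0],0],[0.8,[0,-0.001,0],0],[0.8,[0,0,0],0]]' >/dev/null; python3 st.py
```

```text
t 7.45 draw 47.7 left 4.7 z 0.2510 | Fx 8.6 Fleft -1.2 Fz 1.2 yaw 7.71 w 0.0165
t 7.70 draw 47.8 left 6.7 z 0.2509 | Fx 7.3 Fleft -2.2 Fz 1.1 yaw 7.71 w 0.0169
```

```bash
python3 -m creep '[[0.8,[0,0,0],0],[0.8,[0,0,0],0]]' >/dev/null; python3 st.py; python3 -m creep '[[0.8,[-0.0007,0,0],0],[0.8,[0,0,0],0],[0.8,[0,0,0],0]]' >/dev/null; python3 st.py
```

```text
t 7.87 draw 47.9 left 6.6 z 0.2509 | Fx 8.5 Fleft -0.8 Fz 1.2 yaw 7.70 w 0.0164
t 8.12 draw 48.4 left 6.7 z 0.2509 | Fx 9.6 Fleft -1.1 Fz 1.0 yaw 7.69 w 0.0167
```

Moving freely. Next I'll push on to about 9.5 mm left.

```bash
python3 -m creep '[[0.8,[0,-0.001,0],0],[0.8,[0,-0.0005,0],0],[0.8,[0,0,0],0]]' >/dev/null; python3 st.py; python3 -m creep '[[0.8,[0,-0.001,0],0],[0.8,[0,-0.0005,0],0],[0.8,[0,0,0],0],[0.8,[0,0,0],0]]' >/dev/null; python3 st.py
```

```text
t 8.37 draw 48.4 left 8.3 z 0.2510 | Fx 8.6 Fleft -0.4 Fz 0.4 yaw 7.70 w 0.0165
t 8.70 draw 48.4 left 9.7 z 0.2509 | Fx 8.4 Fleft -1.9 Fz 1.2 yaw 7.69 w 0.0165
```

```bash
python3 -m creep '[[0.8,[0.0005,0,0],0],[0.8,[0.0005,0,0],0],[0.8,[0,0,0],0],[0.8,[0,0,0],0]]' >/dev/null; python3 st.py; python3 -m creep '[[0.8,[0.0005,0,0],0],[0.8,[0.0005,0,0],0],[0.8,[0,0,0],0],[0.8,[0,0,0],0]]' >/dev/null; python3 st.py; python3 -m creep '[[0.8,[0.0005,0,0],0],[0.8,[0,0,0],0],[0.8,[0,0,0],0]]' >/dev/null; python3 st.py
```

```text
t 9.03 draw 47.6 left 9.7 z 0.2509 | Fx 7.0 Fleft -0.6 Fz 2.5 yaw 7.71 w 0.0166
t 9.37 draw 46.9 left 9.7 z 0.2509 | Fx 4.9 Fleft -1.5 Fz 5.2 yaw 7.72 w 0.0167
t 9.62 draw 46.6 left 9.7 z 0.2509 | Fx 3.2 Fleft -1.1 Fz 7.2 yaw 7.73 w 0.0166
```

```bash
python3 -m creep '[[0.8,[0.0005,0,0],0],[0.8,[0.0005,0,0],0],[0.8,[0,0,0],0],[0.8,[0,0,0],0]]' >/dev/null; python3 st.py; python3 -m creep '[[0.8,[0,0,0],0],[0.8,[0,0,0],0]]' 20 >/dev/null; python3 st.py
```

```text
t 9.95 draw 45.8 left 9.7 z 0.2508 | Fx 1.1 Fleft -1.4 Fz 8.6 yaw 7.74 w 0.0166
t 10.12 draw 45.9 left 9.7 z 0.2508 | Fx -0.1 Fleft -0.5 Fz 8.1 yaw 7.74 w 0.0168
```

The catch carries the load. I'll open gently and check.

```bash
python3 -m creep '[[0.5,[0,0,0],0],[0.5,[0,0,0],0],[0.3,[0,0,0],0],[0.1,[0,0,0],0],[-0.1,[0,0,0],0],[-0.2,[0,0,0],0],[-0.2,[0,0,0],0],[-0.2,[0,0,0],0]]' >/dev/null; python3 st.py
python3 - <<'E'
from h import *
o=get_obs();p=capture('wrist');save(p,'w3.png')
E
```

```text
t 10.78 draw 46.8 left 10.5 z 0.2486 | Fx 0.9 Fleft -0.0 Fz 0.6 yaw 7.74 w 0.0514
```

View pics/w3.png

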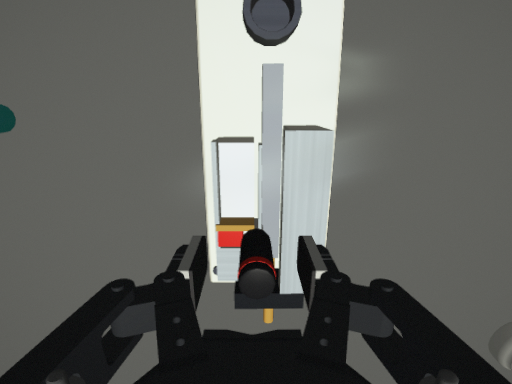

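The picture shows the ram tip at (272,65) clear of the cup at (272,20). The stem is behind the brass tooth at (237,228) and the knob at (257,275) is free between the open pads. I'll rise straight up and go over the rack.

```bash
python3 -m creep '[[-0.2,[0,0,0],0],[-0.2,[0,0,0],0],[-0.2,[0,0,0],0],[-0.2,[0,0,-0.015],0],[-0.2,[0,0,-0.03],0],[-0.2,[0,0,-0.035],0],[-0.2,[0,0,-0.035],0],[-0.2,[0,0,-0.035],0]]' >/dev/null; python3 st.py
python3 - <<'E'
from h import *
o=get_obs();p=capture('wrist')
r,c=np.nonzero(p['z_map']>0);P=world(p,np.c_[c,r],p['z_map'][r,c],o);f=p['frame'][r,c].astype(int)
s=(P[:,2]>.026)&(P[:,2]<.04)&(np.hypot(P[:,0]-.634,P[:,1]+.078)<.025)&(f.max(1)<120)
print('cup',s.sum(),cv2.minEnclosingCircle((P[s,:2]*1000).astype(np.float32)))
E
python3 -m creep '[[-0.2,[0.0139,-0.0335,0],0],[-0.2,[0.0139,-0.0335,0],0],[-0.2,[0.0139,-0.0335,0],0],[-0.2,[0.0139,-0.0335,0],0],[-0.2,[0.0139,-0.0335,0],0],[-0.2,[0.0139,-0.0335,0],0],[-0.2,[0.0139,-0.0335,0],0],[-0.2,[0.0139,-0.0335,0],0]]'
python3 -m creep '[[-0.2,[0,0,0],4.6],[-0.2,[0,0,0],0],[-0.2,[0,0,0],0]]' >/dev/null
cat > v.py <<'E'
from h import *
o=get_obs();p=capture('wrist');R=np.array(o['orientation']);print(o['ee_pos'],np.degrees(np.arctan2(R[1,0],R[0,0])))
save(p,'w4.png')
L=cut_out(p,'vial');r_,c_=np.indices(p['z_map'].shape)
for d in L[:6]:
  P=maskpts(p,d['mask'],o);ok=P[:,2]>.07;m=d['mask']&(p['z_map']>0)
  col=p['frame'][m][ok] if ok.any() else p['frame'][m]
  print(round(d['conf'],2),(np.array(d['bbox'])*[512,384,512,384]).round().tolist(),ok.sum(),cv2.minEnclosingCircle((P[ok,:2]*1000).astype(np.float32)) if ok.any() else P.mean(0),P[:,2].max().round(3),np.median(col,0))
b=p['frame'][:230,60:460,::-1];cv2.imwrite('pics/w4c.png',cv2.resize(b,None,fx=2,fy=2,interpolation=cv2.INTER_CUBIC))
E
python3 v.py
```

```text
t 11.50 draw 47.1 left 10.7 z 0.4002 | Fx -0.0 Fleft -0.1 Fz 1.0 yaw 7.74 w 0.0516
cup 400 ((633.1223754882812, -77.69116973876953), 17.654373168945312)
time: 12.22
ee_pos: [0.5729, 0.1969, 0.3984]
orientation: [[0.991, 0.135, 0.0], [0.135, -0.991, -0.0], [0.0, 0.0, -1.0]]
contact_force: [1.2, -0.6, 0.6]
grip_width: 0.0511
grasp_force: 0.0
[0.57267138 0.19514176 0.39819791] 3.267575013451823
0.85 [235.0, 124.0, 255.0, 151.0] 302 ((616.7821044921875, 203.72206115722656), 10.147847175598145) 0.079 [251. 253. 253.]
0.82 [242.0, 185.0, 255.0, 215.0] 256 ((541.2338256835938, 199.33570861816406), 9.946998596191406) 0.078 [247.  80.  78.]
0.79 [240.0, 217.0, 257.0, 249.0] 259 ((502.6430969238281, 197.47361755371094), 10.443852424621582) 0.079 [252. 253. 251.]
0.75 [298.0, 185.0, 322.0, 217.0] 21 ((545.4724731445312, 123.77549743652344), 9.067086219787598) 0.071 [ 85. 237. 226.]
0.74 [238.0, 157.0, 259.0, 188.0] 296 ((578.337158203125, 201.66973876953125), 10.498061180114746) 0.079 [ 92. 144. 236.]
0.72 [162.0, 154.0, 191.0, 183.0] 20 ((576.3035278320312, 286.5779724121094), 9.625484466552734) 0.071 [ 68. 223. 210.]
```

View pics/w4c.png

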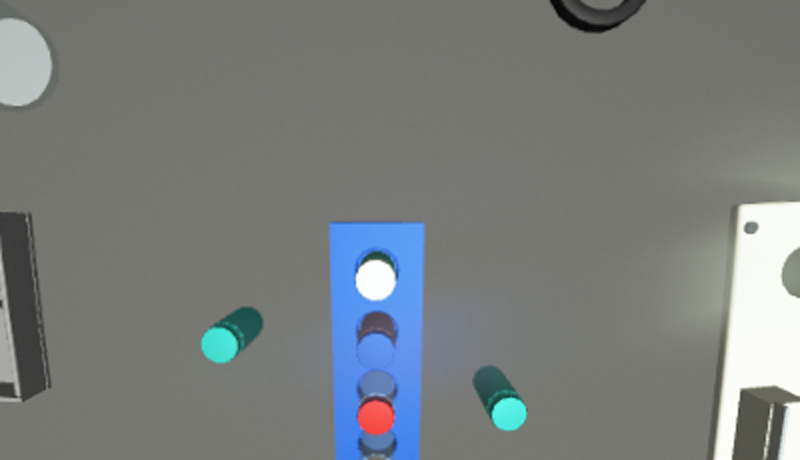

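The crop shows green/white (376,278), amber glass with the blue cap (376,345) and clear/red (376,417), with teal look-alikes at (220,343) and (508,412). The amber/blue vial is confirmed, with its cap at world (0.578, 0.201).

```bash
python3 -m creep '[[-0.2,[0.0061,-0.0056,0.01],0],[-0.2,[0,0,0.036],0],[-0.2,[0,0,0.036],0],[-0.2,[0,0,0.036],0],[-0.2,[0,0,0.036],0],[-0.2,[0,0,0.037],0],[-0.2,[0,0,0],0],[-0.2,[0,0,0],0]]'
python3 -m creep '[[0.2,[0,0,0],0],[0.2,[0,0,0],0],[0.2,[0,0,0],0],[0.8,[0,0,0],0],[0.8,[0,0,0],0],[0.8,[0,0,0],0],[0.8,[0,0,0],0]]' 25
```

```text
time: 13.23
ee_pos: [0.5778, 0.1999, 0.2061]
orientation: [[0.999, 0.054, -0.005], [0.054, -0.999, -0.001], [-0.005, 0.0, -1.0]]
contact_force: [0.5, 0.9, 1.0]
grip_width: 0.051
grasp_force: 0.0
time: 13.82
ee_pos: [0.5795, 0.2011, 0.21]
orientation: [[0.998, 0.055, 0.003], [0.055, -0.998, 0.0], [0.003, -0.0, -1.0]]
contact_force: [-1.3, -0.5, 8.0]
grip_width: 0.0209
grasp_force: 24.5
```

```bash
python3 -m creep '[[0.8,[0,0,-0.005],0],[0.8,[0,0,-0.015],0],[0.8,[0,0,-0.025],0],[0.8,[0,0,-0.03],0],[0.8,[0,0,-0.03],0],[0.8,[0,0,0],0]]'
python3 -m creep '[[0.8,[0.0048,0.0351,0],0],[0.8,[0.0048,0.0351,0],0],[0.8,[0.0048,0.0351,0],0],[0.8,[0.0048,0.0351,0],0],[0.8,[0.0048,0.0351,0],0],[0.8,[0.0048,0.0351,0],0],[0.8,[0.0048,0.0351,0],0],[0.8,[0.0048,0.0351,0],0]]' >/dev/null
python3 -m creep '[[0.8,[0,0,0],-4.5],[0.8,[0,0,0],0],[0.8,[0,0,0],0]]'
python3 - <<'E'
from h import *
o=get_obs();p=capture('wrist');save(p,'w5.png');t=capture('top');s=capture('side')
r,c=np.nonzero(p['z_map']>0);P=world(p,np.c_[c,r],p['z_map'][r,c],o);f=p['frame'][r,c].astype(int)
m=(P[:,2]>.026)&(P[:,2]<.04)&(np.hypot(P[:,0]-.634,P[:,1]+.078)<.022)&(f.max(1)<140)
if m.sum()>5: print('cup',m.sum(),cv2.minEnclosingCircle((P[m,:2]*1000).astype(np.float32)))
for q in(t,s,p):
  for d in cut_out(q,'vial')[:6]:
    P=maskpts(q,d['mask'],o);M=np.median(P,0)
    if np.hypot(*(M[:2]-[.634,-.078]))<.06: print(round(d['conf'],2),M.round(4),np.percentile(P,[3,97],axis=0).round(4).tolist())
im=np.hstack([p['frame'],s['frame']])[:,:,::-1];cv2.imwrite('pics/m5.png',cv2.resize(im,(800,300)))
E
```

```text
time: 14.32
ee_pos: [0.5805, 0.2014, 0.3203]
orientation: [[0.998, 0.055, 0.012], [0.055, -0.998, 0.002], [0.012, -0.001, -1.0]]
contact_force: [0.8, 0.1, 1.8]
grip_width: 0.0211
grasp_force: 24.8
time: 15.23
ee_pos: [0.632, -0.0773, 0.3123]
orientation: [[0.991, 0.131, -0.001], [0.131, -0.991, 0.001], [-0.001, -0.001, -1.0]]
contact_force: [-0.5, 0.1, -0.9]
grip_width: 0.0215
grasp_force: 24.8
cup 246 ((634.1376953125, -77.39435577392578), 17.638811111450195)
0.35 [ 0.6511 -0.0325  0.0101] [[0.5228, -0.0403, -0.0006], [0.6732, 0.0063, 0.4413]]
0.73 [ 0.6205 -0.0721  0.1368] [[0.6178, -0.2029, -0.0009], [0.7376, -0.0649, 0.181]]
0.87 [ 0.6376 -0.0755  0.1703] [[0.6228, -0.0851, 0.119], [0.6408, -0.0664, 0.1801]]
```

View pics/m5.png

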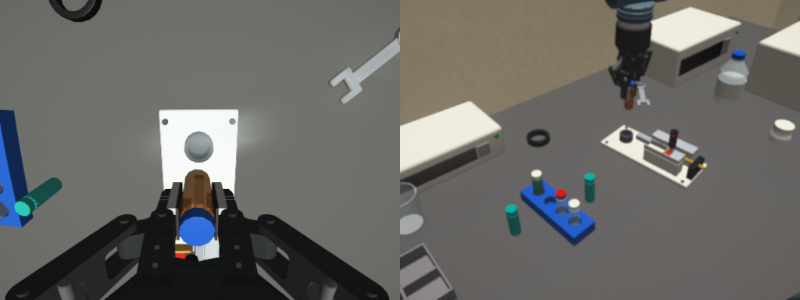

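The wrist view (left) shows the amber vial with its blue cap at (197,226) in the pads, and the cup at (199,147) ahead of and below it. The side view shows the vial above the injector with the catch still set. I'll check the vial's axis against the cup.

```bash
cat > ax.py <<'E'
from h import *
from scipy.optimize import least_squares
o=get_obs();p=capture('wrist');print(o['ee_pos'],o['contact_force'].round(1) if hasattr(o['contact_force'],'round') else o['contact_force'])
zt=o['ee_pos'][2]-.2023+.07
d=[d for d in cut_out(p,'vial')][0];P=maskpts(p,d['mask'],o)
T=P[P[:,2]>zt-.003];print('cap',len(T),P[:,2].max(),zt,cv2.minEnclosingCircle((T[:,:2]*1000).astype(np.float32)))
e=np.array(o['ee_pos'])
G=P[(P[:,2]<zt-.012)&(P[:,2]>zt-.066)&(np.hypot(*(P[:,:2]-e[:2]).T)<.02)]
z0=zt-.035
f=lambda a:np.hypot(G[:,0]-a[0]-a[2]*(G[:,2]-z0),G[:,1]-a[1]-a[3]*(G[:,2]-z0))-.011
r=least_squares(f,[e[0],e[1],0,0],loss='soft_l1',f_scale=.001)
print('glass',len(G),G[:,2].min(),r.x.round(4),'bottom',(r.x[:2]-.035*r.x[2:]).round(4),np.abs(r.fun).mean())
E
python3 ax.py
```

```text
[ 0.63218052 -0.07638228  0.31269614] [-0.7 -0.2  0. ]
cap 1485 0.18138023288535138 0.1803961367941108 ((630.2776489257812, -75.41808319091797), 10.789224624633789)
glass 1747 0.11444009136756611 [ 0.6299 -0.0754 -0.0113  0.0021] bottom [ 0.6303 -0.0754] 0.0002664869590550255
```

```bash
python3 -m creep '[[0.8,[0.0032,0.0025,0.01],0],[0.8,[0,0,0.015],0],[0.8,[0,0,0.015],0],[0.8,[0,0,0.015],0],[0.8,[0,0,0.01],0],[0.8,[0,0,0],0],[0.8,[0,0,0],0]]' >/dev/null; python3 ax.py
python3 - <<'E'
from h import *
o=get_obs();p=capture('wrist');save(p,'w6.png')
r,c=np.nonzero(p['z_map']>0);P=world(p,np.c_[c,r],p['z_map'][r,c],o);f=p['frame'][r,c].astype(int)
m=(P[:,2]>.027)&(P[:,2]<.038)&(np.hypot(P[:,0]-.634,P[:,1]+.078)<.022)&(f.max(1)<140)
Q=P[m][:,:2];L=cv2.fitEllipse(Q[cv2.convexHull((Q*1e4).astype(np.float32),returnPoints=False)[:,0]].astype(np.float32)*1000)
print('cup',m.sum(),cv2.minEnclosingCircle((Q*1000).astype(np.float32)),L)
cv2.imwrite('pics/w6c.png',cv2.resize(p['frame'][100:330,150:370,::-1],None,fx=2,fy=2))
E
```

```text
[ 0.63561953 -0.07936246  0.246786  ] [ 1.6  0.3 -0.6]
cap 1472 0.11561739580589955 0.11448599514623445 ((633.2728881835938, -77.9392318725586), 11.039863586425781)
glass 1755 0.04849081699052282 [ 0.6331 -0.0783 -0.0096  0.0018] bottom [ 0.6334 -0.0783] 0.00027115108325004165
cup 635 ((634.393310546875, -77.83597564697266), 17.683568954467773) ((634.2488403320312, -77.7836685180664), (34.45697021484375, 35.24412155151367), 116.84574127197266)
```

View pics/w6c.png

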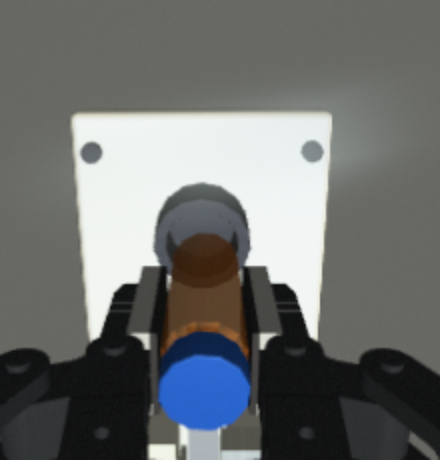

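The crop shows the vial over the cup at (202,235), laterally centred and about 1 mm short along x. I'll correct and lower it in stages, watching the force.

```bash
python3 -m creep '[[0.8,[0.001,-0.0003,0.005],0],[0.8,[0,0,0.006],0],[0.8,[0,0,0.005],0],[0.8,[0,0,0],0]]' >/dev/null; python3 st.py; python3 -m creep '[[0.8,[0,0,0.005],0],[0.8,[0,0,0.004],0],[0.8,[0,0,0.001],0],[0.8,[0,0,0],0]]' >/dev/null; python3 st.py
```

```text
t 16.70 draw -90.3 left -1.4 z 0.2300 | Fx 0.2 Fleft 0.3 Fz -0.9 yaw 7.63 w 0.0209
t 17.03 draw -90.7 left -1.6 z 0.2210 | Fx 0.6 Fleft -0.4 Fz -0.4 yaw 7.64 w 0.0210
```

```bash
python3 -m creep '[[0.8,[0,0,0.002],0],[0.8,[0,0,0.001],0],[0.8,[0,0,0],0]]' >/dev/null; python3 st.py; python3 -m creep '[[0.8,[0,0,0.001],0],[0.8,[0,0,0],0],[0.8,[0,0,0],0]]' >/dev/null; python3 st.py
```

```text
t 17.28 draw -90.9 left -1.6 z 0.2186 | Fx 0.6 Fleft -0.5 Fz -0.8 yaw 7.63 w 0.0210
t 17.53 draw -91.0 left -1.6 z 0.2177 | Fx -0.1 Fleft 0.3 Fz -0.1 yaw 7.64 w 0.0208
```

```bash
python3 -m creep '[[0.8,[0,0,0.001],0],[0.8,[0,0,0],0],[0.8,[0,0,0],0]]' >/dev/null; python3 st.py; python3 -m creep '[[0.8,[0,0,0.0007],0],[0.8,[0,0,0],0],[0.8,[0,0,0],0]]' >/dev/null; python3 st.py
```

```text
t 17.78 draw -91.1 left -1.7 z 0.2171 | Fx -1.1 Fleft 0.3 Fz 2.1 yaw 7.64 w 0.0210
t 18.03 draw -91.2 left -1.7 z 0.2170 | Fx -2.9 Fleft 1.1 Fz 5.9 yaw 7.64 w 0.0212
```

It is on the floor at the expected height (TCP 0.217). I'll ease the contact, release and withdraw straight up.

```bash
python3 -m creep '[[0.8,[0,0,-0.0007],0],[0.45,[0,0,0],0],[0.4,[0,0,0],0],[0.2,[0,0,0],0],[0,[0,0,0],0],[-0.2,[0,0,0],0],[-0.2,[0,0,0],0],[-0.2,[0,0,0],0]]' >/dev/null; python3 st.py
python3 -m creep '[[-0.2,[0,0,-0.01],0],[-0.2,[0,0,-0.02],0],[-0.2,[0,0,-0.035],0],[-0.2,[0,0,-0.035],0],[-0.2,[0,0,-0.035],0],[-0.2,[0,0,-0.03],0],[-0.2,[0,0,0],0],[-0.2,[0,0,0],0]]' >/dev/null; python3 st.py
python3 - <<'E'
from h import *
o=get_obs();p=capture('wrist');s=capture('side')
for d in cut_out(p,'vial')[:6]:
  P=maskpts(p,d['mask'],o)
  if abs(P[:,1].mean()+.078)<.03:
    T=P[P[:,2]>.08];print('cap',P[:,2].max(),cv2.minEnclosingCircle((T[:,:2]*1000).astype(np.float32)))
cv2.imwrite('pics/m7.png',np.hstack([cv2.resize(p['frame'][100:320,140:380,::-1],(440,403)),cv2.resize(s['frame'][130:270,230:350+0,::-1],(345,403))]))
E
```

```text
t 18.70 draw -90.9 left -1.6 z 0.2166 | Fx -0.1 Fleft -0.0 Fz 0.7 yaw 7.63 w 0.0512
t 19.37 draw -91.3 left -1.7 z 0.3854 | Fx 0.0 Fleft -0.0 Fz -0.9 yaw 7.64 w 0.0508
cap 0.08555494269797975 ((635.2999877929688, -77.89804077148438), 10.32618236541748)
```

View pics/m7.png

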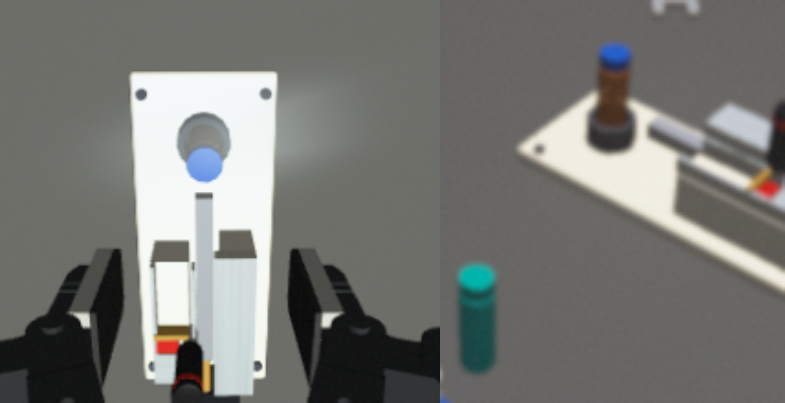

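The vial stands upright in the cup, with its cap top at 0.0855 m (15 + 70 mm) and within about 1 mm of centre. The ram is still caught with its tip clear of the vial, and the gripper is clear. Handing in.

```bash
python3 -c "from cell import *; print(hand_in())"
```

```text
the job is handed in; nothing more can be done
None
```

The injector is cocked at a draw of about 46 mm, held by its catch, and the amber vial with the blue cap stands upright in the cup; I handed the job in at about 19 s, and no verdict came back.

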